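# Load the die shuttle and unhitch its tongue

## Task

Lay the round copper blank flat in the round die cavity on the shuttle, fully down, and let go of it. Then pull the yellow latch of the red coupler sideways towards the robot, against its spring, until it is open, and lift the tongue off the ball to at least 60 mm above its resting height. Finish while still holding the tongue up there, still, with the gripper; leave the blank in the die and all other loose things where they are.

Things in the scene. Friction and masses are not known exactly. Their poses are not given: they have to be found in the camera images.
- blank_mid (a point): centre (half-way up) of the loose round copper blank: a plain solid disc, 50 mm across, 14 mm thick, about 0.24 kg, lying flat on the table, its z axis up. It lies among the square blank and the brass ring, in any of their three places
- blank_round: the same copper blank; origin: centre of its underside
- cavity (a point): centre of the floor of the round die cavity: 53 mm across, 5 mm deep, in the top of a dark steel die block 110 x 110 x 30 mm that is part of the fixed shuttle rig. Its floor lies 75 mm and the block's top 80 mm above the table; a seated blank stands 9 mm proud. Axes as the rig: x is across the rig (at yaw 0 away from the robot), y runs from the cavity to the ball and on to the tongue's hinge
- ball (a point): centre of the steel hitch ball, 40 mm across, fixed on the shuttle 100 mm above the table and 135 mm from the cavity's centre along the rig's y axis; hidden under the coupler at the start. Axes as the rig
- coupler (a point): centre of the top face of the red coupler at the tongue's free end, a 60 x 60 mm housing over the ball, its top 130 mm above the table at rest. Fixed to the tongue: its x axis is the rig's x axis and is parallel to the hinge, its y axis points along the tongue to the hinge
- tongue: the whole moving tongue: red bar, coupler and the latch it carries, about 0.7 kg. Origin on its hinge axis, which is level, along the rig's x axis, 112 mm above the table, 260 mm from the ball along the rig's y axis, at a blue post. It swings up only, falls back by its weight if let go
- tongue_angle (a joint): angle of the tongue about its hinge, rad: 0 = down on the ball (start), grows as the coupler rises (0.1 rad raises the coupler by 26 mm), stop at 0.9. While the latch is shut a fork under the ball stops it at about 0.01
- latch_grip (a point): middle of the latch's upright yellow grip tab: 14 mm thick along the rig's x (two flat faces to pinch), 26 mm wide along y, 60 mm tall, top 30 mm above this point. It stands 39 mm from the ball towards -x of the rig, at rest 162 mm above the table and 32 mm above the coupler's top, partly under the inner finger. Axes as the tongue; it swings up and tilts with it, or pivots between the pads
- latch (a joint): slide of the latch in the tongue, m: 0 = shut (start), grows as it is pulled along the rig's -x (towards the robot), stop at 0.016. A spring pushes it shut: about 4 N at 0, 9 N at the stop. Beyond 0.011 the fork is clear of the ball and the tongue can be lifted; once the coupler is 10 mm up it no longer matters
- blank_square: loose square steel blank, 56 x 56 x 14 mm, lying flat; does not fit the cavity; origin: centre of its underside
- flange_ring: loose brass flange ring, 62 mm outside, 38 mm hole, 14 mm high, lying flat; origin: centre of its underside
- bend0: loose copper U-bend, 56 x 88 mm, 12 mm tube, lying flat beyond the shuttle; origin under its middle
- bend1: a second loose copper U-bend like bend0
- wrench: loose steel wrench, 180 mm long, lying beyond the shuttle
- flux_jar: loose white jar with a black cap, 64 mm across, 80 mm high, standing to the left; origin: centre of its underside
Things that resemble listed ones, but are neither listed nor needed, are in the scene too. Leave any pink or turquoise look-alike of the blank_round alone.

How it is judged:
By the outcome, as a careful person would: the job done as asked, in the order asked, and still so for the second after the job is handed in, while the arm keeps its last pose, push and grip.
It also fails if it takes over 58 s, if anything falls off the work surface, if the arm or the gripper's body presses on something with over 40 N, if the wrist force passes 120 N, or if a joint passes its speed limit or range.

## Robot

A 6-joint arm with a two-finger parallel gripper is mounted at the origin on the work surface. World frame = base frame: x ahead of the robot, y to its left, z up, the work surface at z = 0. Lengths are in m, angles in rad, forces in N, time in s.
With the tool pointing down it reaches from about 0.425 to 0.95 m from the base axis. Payload 3.5 kg.
Tool frame: the origin (TCP) lies midway between the tips of the shut fingers; the grasp point (between the pads) lies 19 mm behind it; z points along the fingers, y is the line along which they close (so a half turn about z gives the same grasp; the last joint's range is limited). The gripper opens to 85 mm and grips with 20 to 120 N. Pads are 22 mm wide; open, the fingers measure 114 mm over their backs; the gripper's body (76 mm by 85 mm) begins 54 mm behind the grasp point. The pads swing forward as they close: fully open they stand 13 mm farther back than shut.
Start: joints at [1.197, 0.286, 1.577, -0, 1.279, -0.15], TCP at [0.15, 0.658, 0.231] pointing down, gripper open.
Joint ranges: [-2.77, 2.77], [-0.9, 2.22], [0.21, 2.48], [-1.53, 4.67], [0.24, 2.81], [-2.84, 2.84]. Speed limits (rad/s): [2.79, 2.79, 3.14, 3.14, 3.14, 3.14].

## Interface

Orientations are given as a unit quaternion [x, y, z, w].
In Python, from plant import ctrl, cams, order gives the robot as it stands.
- The arm moves only by the tool move_arm, never from a script. Its argument "plan" is one flat list of numbers, 7 for each row, row after row: the shift along the world's x, y, z in mm, then the turn, a rotation vector about the world's x, y, z in degrees, then the finger opening in mm, from 0 to 85.4. A call has 1 to 12 rows; each row shifts and turns the commanded pose from where the row before left it; what a row does not reach is not made up. A row lasts 1/10 s, in which the tool goes at most 50 mm and 8.59 degrees, less where a joint would pass 70% of its speed; a pose out of reach is approached as far as the arm can. A call is refused whole if a number of a shift passes 50 or a number of a turn 8.59, either way. A call with a gripper value outside its range is refused whole. The fingers move at their own pace and stop on an object; "newtons" is the grip in N (left out, the last holds). Time passes only in rows, so rows that do not move let the fingers close. It gives the time, the measured TCP pose, the force, the opening and the grip force at its end, in the units of the state.
- ctrl.get_state(): the state, without advancing time (a new reading comes with each control period).
- cams.read_camera(name): name is "scene" or "top" or "wrist"; returns a dict with "color" (400x640x3 uint8, red, green, blue), "fov_y" (degrees; the focal length in pixels is half the picture's height over the tangent of half this angle, whatever the lens; pixels are square), "cx", "cy" (the principal point, pixels), "origin" and "orientation" of the camera in the world; the wrist camera has in their place "T_tool_cam" (4x4, takes a point from camera to tool coordinates, whose origin is the TCP and whose axes are the flange's). Camera axes: x right, y up, looking along -z (the intrinsics and any distortion apply to the point x, -y, -z); pixel columns grow to the right and rows downward; lengths in m; the calibration is good to about 2 mm. A picture is of the moment at which its call begins: read the wrist's pose just before it. There is no depth.
- order.sign_off(): hands the job in; it is judged then, once.
The state is a dict: "time": time; "qpos": joint angles; "dq": joint speeds; "joint_efforts": joint torques, N m; "eef_pos": TCP position; "tcp_rot": TCP orientation; "contact_force": force on the tool from outside, world axes, zero at the start; "wrist_torque": the same for the moment, N m; "opening": opening from 0.0 (shut) to 1.0 (fully open); "finger_force": force on a finger pad.
Only numpy, scipy, OpenCV 4.12 (cv2) and the standard library are available. Lean on these libraries where they do the work, as an engineer would, in place of code of your own. Each camera call takes 0.05 s, during which the arm holds its last target. There are 200 camera calls.

## Working session

There is one attempt and no reset: what is moved stays moved. The work goes in short steps, Python scripts to look and compute and a tool call to move; the robot and the scene stay as the last step left them, time stands still between calls to the robot, and variables do not carry over. Pictures are saved under pics/ and viewed, at most 11 in all, crops included, and the job is handed in when it is done.

Besides the shell and the picture viewer there is one more tool, called after ">>>" as name(argument=value, ...), one argument or row to a line, values as JSON. move_arm: Moves the arm, as the interface text tells. Its arguments: {"type":"object","properties":{"plan":{"type":"array","items":{"type":"number"}},"newtons":{"type":"number"}},"required":["plan"]}

```bash
mkdir -p pics; ls; python3 - <<'E'
from plant import ctrl,cams,order
import cv2
s=ctrl.get_state();print({k:s[k] for k in('time','eef_pos','tcp_rot','contact_force','opening')})
for n in('scene','top'):
    c=cams.read_camera(n);cv2.imwrite(f'pics/{n}0.png',c['color'][:,:,::-1])
    print(n,{k:v for k,v in c.items() if k!='color'})
E
```

```text
pics
{'time': 0.0, 'eef_pos': array([0.14951847, 0.65754391, 0.22991975]), 'tcp_rot': array([ 1.11656571e-01,  9.93746133e-01, -1.15517920e-03, -3.13384600e-04]), 'contact_force': array([-0.0337303 ,  0.57093399,  0.12323827]), 'opening': 0.9997771986733285}
scene {'fov_y': 50.08764637721803, 'cx': 314.83129845101746, 'cy': 194.77449325583828, 'origin': array([ 1.24474736, -0.5881333 ,  1.16782459]), 'orientation': array([0.3364331 , 0.1387395 , 0.36230924, 0.858077  ])}
top {'fov_y': 47.91860109185112, 'cx': 319.72901158486104, 'cy': 194.83504000990388, 'origin': array([0.34470925, 0.07276564, 1.64501986]), 'orientation': array([-0.05809165,  0.05938512,  0.71289947, -0.69632831])}
```

View pics/top0.png

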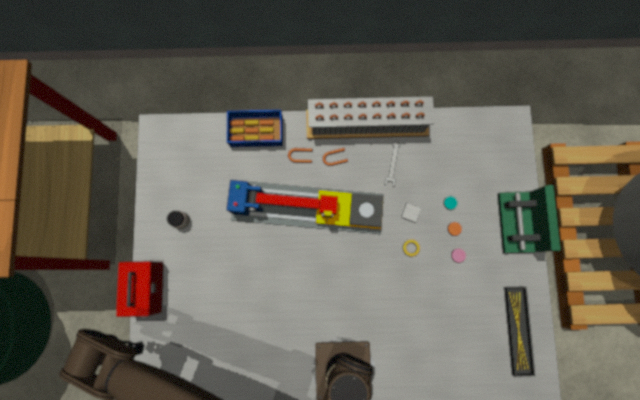

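View pics/scene0.png

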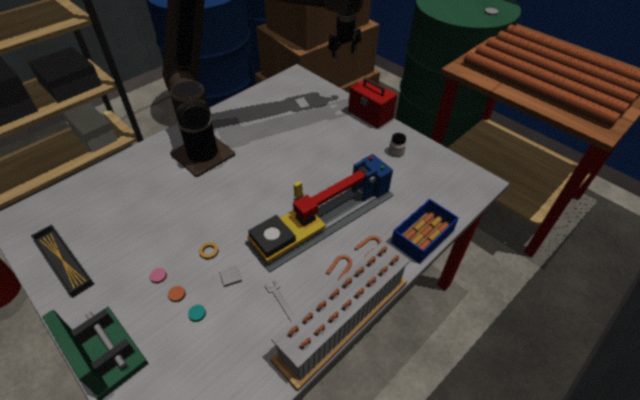

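The copper blank is at top px (455,229) and scene px (177,294), with pink and turquoise look-alikes beside it. The die cavity is at top (366,210) and scene (271,234), the yellow latch tab at scene (298,188).

```bash
cat > h.py <<'E'
from plant import ctrl,cams,order
import numpy as np,cv2
from scipy.spatial.transform import Rotation as R
def cam(n):
    s=ctrl.get_state();c=cams.read_camera(n)
    if n=='wrist':
        T=np.array(c['T_tool_cam']);Rt=R.from_quat(s['tcp_rot']).as_matrix()
        c['R']=Rt@T[:3,:3];c['o']=Rt@T[:3,3]+s['eef_pos']
    else: c['R']=R.from_quat(c['orientation']).as_matrix();c['o']=np.array(c['origin'])
    c['f']=200/np.tan(np.radians(c['fov_y']/2));return c
def ray(c,u,v):
    return c['R']@np.array([(u-c['cx'])/c['f'],-(v-c['cy'])/c['f'],-1])
def at_z(c,u,v,z):
    d=ray(c,u,v);return c['o']+d*(z-c['o'][2])/d[2]
def proj(c,p):
    q=c['R'].T@(np.asarray(p)-c['o']);return c['cx']-c['f']*q[0]/q[2],c['cy']+c['f']*q[1]/q[2]
def tri(L):
    A=np.zeros((3,3));b=np.zeros(3)
    for c,u,v in L:
        d=ray(c,u,v);d/=np.linalg.norm(d);P=np.eye(3)-np.outer(d,d);A+=P;b+=P@c['o']
    return np.linalg.solve(A,b)
def save(c,n,box=None,k=1):
    i=c['color'][:,:,::-1]
    if box:i=i[box[1]:box[3],box[0]:box[2]]
    i=cv2.resize(i,None,fx=k,fy=k,interpolation=cv2.INTER_CUBIC);cv2.imwrite(n,i) if n else 0;return i
def blob(c,h0,h1,box,smin=100):
    x0,y0,x1,y1=box;h=cv2.cvtColor(np.ascontiguousarray(c['color'][y0:y1,x0:x1]),cv2.COLOR_RGB2HSV)
    m=cv2.inRange(h,(h0,smin,50),(h1,255,255));M=cv2.moments(m,True)
    return M['m10']/M['m00']+x0,M['m01']/M['m00']+y0,M['m00']
E
python3 - <<'E'
from h import *
t=cam('top');s=cam('scene')
cv2.imwrite('pics/z.png',np.vstack([save(t,None,(220,170,480,270),3),save(s,None,(140,170,400,270),3)]))
for c,b in((t,(447,221,463,237)),(s,(165,284,189,304))):
    u,v,a=blob(c,3,14,b);print(u,v,a,at_z(c,u,v,.011))
E
```

```text
454.3448275862069 228.48275862068965 145.0 [ 0.48345131 -0.4198454   0.011     ]
176.13432835820896 293.30845771144277 201.0 [ 0.48470061 -0.42300992  0.011     ]
```

View pics/z.png

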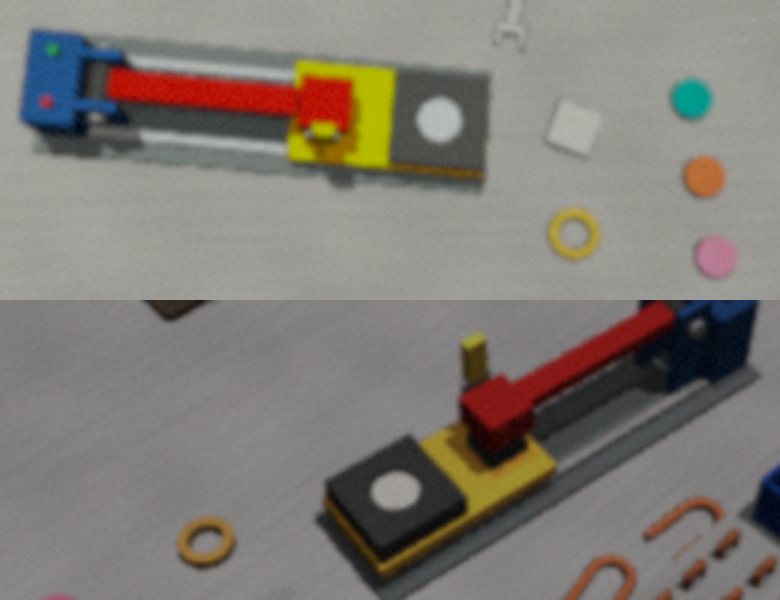

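```bash
python3 - <<'E'
from h import *
t=cam('top');s=cam('scene')
T=lambda u,v:(220+u/3,170+v/3)
S=lambda u,v:(140+u/3,170+(v-300)/3)
for n,a,b,z in(('cav',(439.5,120),(396,491),.076),('tabtop',(324,129),(474,338),.192)):
    print(n,at_z(t,*T(*a),z),at_z(s,*S(*b),z),tri([(t,*T(*a)),(s,*S(*b))]))
for p in((394,70),(491,74),(486,166),(389,160)):print('block T',at_z(t,*T(*p),.08))
for p in((327,494),(410,437),(466,504),(383,557)):print('block S',at_z(s,*S(*p),.08))
for p in((303,77),(352,79),):print('coup T',at_z(t,*T(*p),.13))
for p in((462,397),(506,377),(533,407),(493,432)):print('coup S',at_z(s,*S(*p),.13))
E
```

```text
cav [ 0.5501599  -0.09631792  0.076     ] [ 0.55481914 -0.09672808  0.076     ] [ 0.55142595 -0.09579604  0.07177172]
tabtop [0.52808614 0.04173309 0.192     ] [0.53034269 0.04296439 0.192     ] [0.52894256 0.0426371  0.1910017 ]
block T [ 0.61014036 -0.04480898  0.08      ]
block T [ 0.60269083 -0.15862027  0.08      ]
block T [ 0.49450287 -0.147714    0.08      ]
block T [ 0.50414572 -0.03526567  0.08      ]
block S [ 0.50953024 -0.15361533  0.08      ]
block S [ 0.51113844 -0.0388861   0.08      ]
block S [ 0.62175165 -0.056767    0.08      ]
block S [ 0.61242635 -0.16286154  0.08      ]
coup T [0.5960218  0.06270672 0.13      ]
coup T [0.59240628 0.00705798 0.13      ]
coup S [0.54131407 0.0131548  0.13      ]
coup S [0.55319272 0.0676698  0.13      ]
coup S [0.60494289 0.05824003 0.13      ]
coup S [0.60055233 0.00327194 0.13      ]
```

>>> move_arm(
  plan=[0, 0, 45, 0, 0, 0, 85, 10, -15, 45, 0, 0, 0, 85, 25, -42, 6, 0, 0, 0, 85, 25, -42, 6, 0, 0, 0, 85, 25, -42, 6, 0, 0, 0, 85, 25, -42, 6, 0, 0, 0, 85, 25, -42, 6, 0, 0, 0, 85, 25, -42, 6, 0, 0, 0, 85, 25, -42, 0, 0, 0, 0, 85, 25, -42, 0, 0, 0, 0, 85, 25, -42, 0, 0, 0, 0, 85, 25, -42, 0, 0, 0, 0, 85],
)

```text
time: 1.5
eef_pos: [0.4103, 0.2214, 0.3576]
tcp_rot: [0.112, 0.994, 0.0, 0.001]
contact_force: [0.2, -0.3, 0.1]
opening: 0.996
finger_force: 0.0
```

>>> move_arm(
  plan=[13, -48, 0, 0, 0, 0, 85, 13, -48, 0, 0, 0, 0, 85, 13, -48, 0, 0, 0, 0, 85, 8, -48, 0, 0, 0, 0, 85, 0, -48, 0, 0, 0, 0, 85, 0, 0, 0, 0, 0, 0, 85, 0, 0, 0, 0, 0, 0, 85],
)

```text
time: 2.2
eef_pos: [0.4567, -0.0178, 0.3573]
tcp_rot: [0.113, 0.994, 0.0, -0.0]
contact_force: [-0.1, 0.3, 0.1]
opening: 0.994
finger_force: 0.0
```

```bash
python3 - <<'E'
from h import *
c=cam('wrist');save(c,'pics/w1.png');s=ctrl.get_state();print(s['eef_pos'],s['time'],c['o'],c['R'].round(3).tolist(),c['fov_y'],c['cx'],c['cy'])
for p in([.552,-.096,.075],[.529,.042,.192]):print(proj(c,p))
E
```

```text
[ 0.45667701 -0.01673039  0.35735462] 2.25 [ 0.38012192 -0.00074079  0.49975284] [[0.226, -0.925, -0.304], [0.974, 0.215, 0.072], [-0.001, -0.312, 0.95]] 67.10075249909752 322.81987115409635 199.2513692157458
(np.float64(287.9796689081216), np.float64(229.79955413391227))
(np.float64(391.01779256982576), np.float64(228.51944456985802))
```

View pics/w1.png

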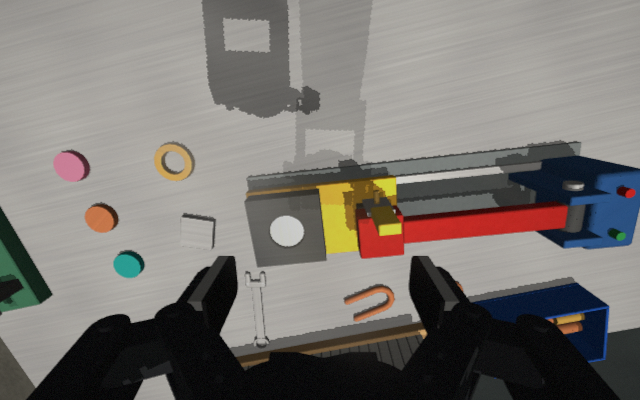

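The view shows the cavity at (287,231), block corners around (247-325,192-265), yellow tab top at about (388,229), coupler at (381,232), and the copper blank at (101,218). Enlarge.

```bash
python3 - <<'E'
from h import *
c=cam('wrist');save(c,'pics/w2.png',(236,170,416,280),4.4)
u,v,a=blob(c,3,16,(80,195,122,240));print(u,v,a,at_z(c,u,v,.0115))
E
```

```text
100.15664335664336 217.46153846153845 715.0 [ 0.48226074 -0.42156782  0.0115    ]
```

View pics/w2.png

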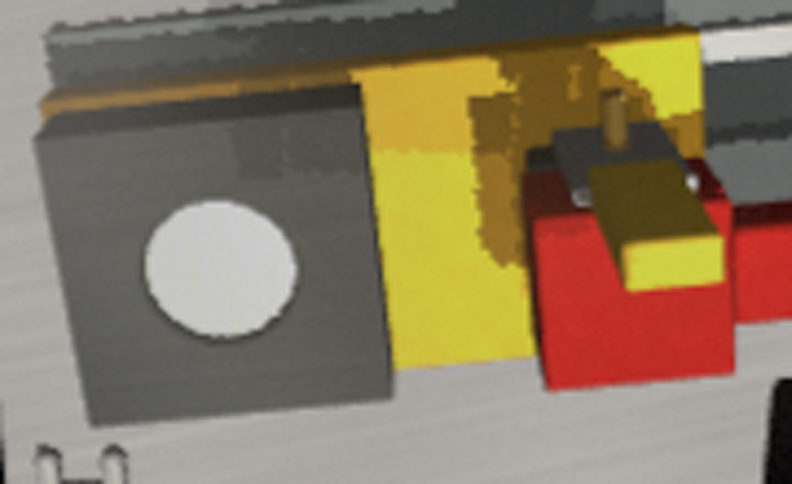

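```bash
python3 - <<'E'
from h import *
c=cam('wrist');P=lambda u,v:(236+u/4.4,170+v/4.4)
K=[at_z(c,*P(*p),.08) for p in((38,137),(362,84),(393,397),(92,427))]
for k in K:print('blk',k)
K=np.array(K);print('mean',K.mean(0));print([np.linalg.norm(K[i]-K[(i+1)%4]) for i in range(4)])
e1=K[1]-K[0]+K[2]-K[3];print('yaw y',np.degrees(np.arctan2(-e1[0],e1[1])));e2=K[3]-K[0]+K[2]-K[1];print('yaw x',np.degrees(np.arctan2(e2[1],e2[0])))
print('cav',at_z(c,*P(221.5,268.5),.0775))
T=[at_z(c,*P(*p),.192) for p in((622,243),(722,234),(724,280),(627,291))]
for k in T:print('tab',k)
print(np.mean(T,0))
Q=[at_z(c,*P(*p),.13) for p in((735,374),(547,390),(525,177))]
for k in Q:print('coup',k)
print(at_z(c,573,212,.122))
E
```

```text
blk [ 0.49197638 -0.14316297  0.08      ]
blk [ 0.49808431 -0.03350186  0.08      ]
blk [ 0.61380166 -0.04914282  0.08      ]
blk [ 0.60162994 -0.15742237  0.08      ]
mean [ 0.55137307 -0.09580751  0.08      ]
[np.float64(0.10983107648234369), np.float64(0.11676962382239602), np.float64(0.10896151228096713), np.float64(0.11057681839495556)]
yaw y -4.794431833736238
yaw x -7.557399995885436
cav [ 0.55289288 -0.09641816  0.0775    ]
tab [0.52164283 0.02987102 0.192     ]
tab [0.52479815 0.05472115 0.192     ]
tab [0.53743406 0.05339209 0.192     ]
tab [0.53499225 0.02889446 0.192     ]
[0.52971682 0.04171968 0.192     ]
coup [0.60177858 0.0627287  0.13      ]
coup [0.59427505 0.00444273 0.13      ]
coup [0.52279218 0.01122793 0.13      ]
[0.59300503 0.29457369 0.122     ]
```

>>> move_arm(
  plan=[2, -42, 0, 0, 0, 0, 85, 2, -42, -10, 0, 0, 0, 85, 2, -42, -20, 0, 0, 0, 85, 3, -42, -24, 0, 0, 0, 85, 3, -42, -25, 0, 0, 0, 85, 3, -42, -25, 0, 0, 0, 85, 3, -40, -25, 0, 0, 0, 85, 3, -40, -25, 0, 0, 0, 85, 3, -38, -25, 0, 0, 0, 85, 2, -35, -25, 0, 0, 0, 85, 0, 0, 0, 0, 0, 0, 85, 0, 0, 0, 0, 0, 0, 85],
)

```text
time: 3.55
eef_pos: [0.4834, -0.4204, 0.1521]
tcp_rot: [0.111, 0.994, 0.001, -0.001]
contact_force: [-0.5, 0.6, 0.1]
opening: 0.995
finger_force: 0.0
```

```bash
python3 - <<'E'
from h import *
c=cam('wrist');save(c,'pics/w3.png');s=ctrl.get_state();print(s['eef_pos'],s['time'],s['contact_force'])
u,v=proj(c,[.483,-.4216,.012]);print(u,v)
b=[int(u)-60,max(0,int(v)-60),int(u)+60,min(400,int(v)+60)]
u,v,a=blob(c,3,16,b);print(u,v,a,at_z(c,u,v,.0115))
E
```

```text
[ 0.48387993 -0.42034641  0.1536357 ] 3.6 [-0.28905246  0.91247375  0.7485908 ]
322.36904921919125 185.16072219863457
320.5270203272186 184.8621715418939 2017.0 [ 0.48244274 -0.42331126  0.0115    ]
```

View pics/w3.png

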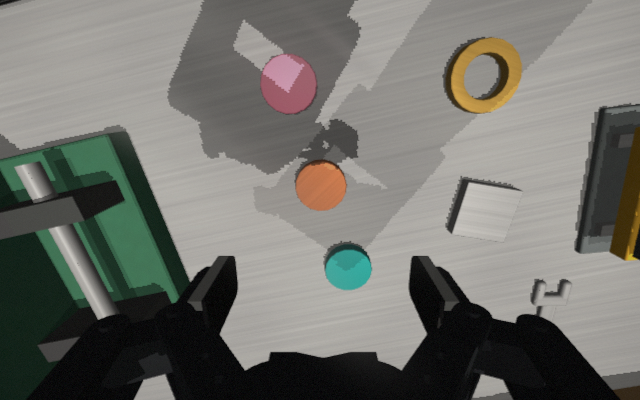

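The copper blank sits at (320,185), centred ahead of the fingers, with pink at (289,84) and turquoise at (348,269) clear of them.

>>> move_arm(
  plan=[0, 0, -45, 0, 0, 0, 85, 0, 0, -45, 0, 0, 0, 85, 0, 0, -35, 0, 0, 0, 85, 0, 0, -20, 0, 0, 0, 85, 0, 0, -6, 0, 0, 0, 85, 0, 0, 0, 0, 0, 0, 85, 0, 0, 0, 0, 0, 0, 40, 0, 0, 0, 0, 0, 0, 40, 0, 0, 0, 0, 0, 0, 40, 0, 0, 0, 0, 0, 0, 40, 0, 0, 0, 0, 0, 0, 40, 0, 0, 0, 0, 0, 0, 40],
  newtons=40,
)

```text
time: 4.8
eef_pos: [0.484, -0.4228, 0.005]
tcp_rot: [0.112, 0.994, -0.001, 0.001]
contact_force: [-0.2, 2.1, 5.1]
opening: 0.56
finger_force: 40.5
```

>>> move_arm(
  plan=[0, 0, 10, 0, 0, 0, 40, 0, 0, 40, 0, 0, 0, 40, 0, 0, 45, 0, 0, 0, 40, 0, 0, 45, 0, 0, 0, 40, 0, 0, 40, 0, 0, 0, 40, 0, 0, 0, 0, 0, 0, 40, 0, 0, 0, 0, 0, 0, 40],
)

```text
time: 5.5
eef_pos: [0.4827, -0.422, 0.1832]
tcp_rot: [0.112, 0.994, -0.001, 0.001]
contact_force: [-0.4, 0.5, -3.8]
opening: 0.558
finger_force: 42.5
```

```bash
python3 - <<'E'
from h import *
c=cam('wrist');save(c,'pics/w4.png',(180,200,460,400),2.8);s=ctrl.get_state();print(s['eef_pos'],s['time'],s['contact_force'],s['opening'],s['finger_force'])
Rt=R.from_quat(s['tcp_rot']).as_matrix()
for p in ([0,0,0],[0,0,-.019],[0,.025,-.007],[0,-.025,-.007],[.025,0,-.007],[-.025,0,-.007]):
  u,v=proj(c,Rt@np.array(p)+s['eef_pos']);print(p,((u-180)*2.8),((v-200)*2.8))
E
```

```text
[ 0.48190286 -0.42099902  0.18080609] 5.55 [-0.43377075  0.30283711 -3.37125207] 0.5551222951384204 42.4977707862854
[0, 0, 0] 408.8357447522523 145.351686182958
[0, 0, -0.019] 409.48574556986125 199.07665020594868
[0, 0.025, -0.007] 545.1872982981344 163.7851646879759
[0, -0.025, -0.007] 273.1259107057192 163.6011154566281
[0.025, 0, -0.007] 409.31583069818424 36.60240393759781
[-0.025, 0, -0.007] 408.8244742741226 278.4760609973072
```

View pics/w4.png

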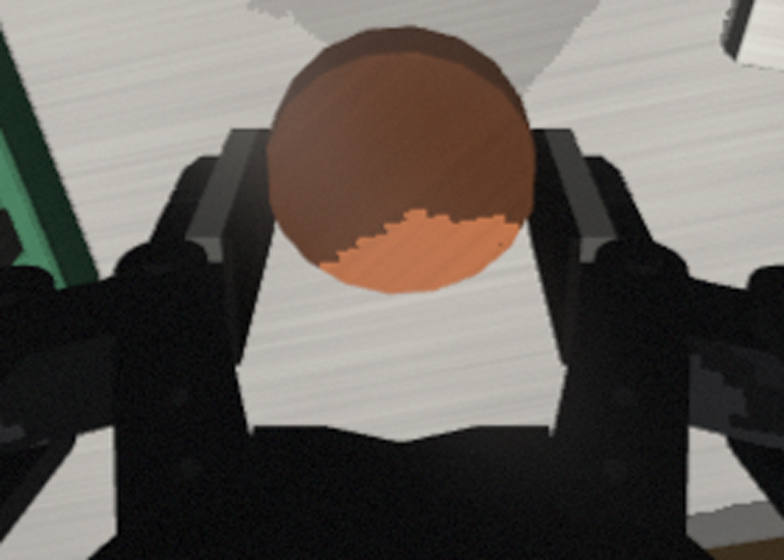

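Blank is held squarely (top-face centre at (402,173) in the crop, 409 predicted, so a hand-eye bias of ~1.4 mm in tool y). Bring it over the cavity.

>>> move_arm(
  plan=[8, 40, 0, 0, 0, 0, 40, 9, 41, 0, 0, 0, 0, 40, 9, 41, 0, 0, 0, 0, 40, 9, 41, 0, 0, 0, 0, 40, 9, 41, 0, 0, 0, 0, 40, 9, 41, 0, 0, 0, 0, 40, 8, 41, 0, 0, 0, 0, 40, 8, 40, -20, 0, 0, 0, 40, 0, 0, -30, 0, 0, 0, 40, 0, 0, -22, 0, 0, 0, 40, 0, 0, 0, 0, 0, 0, 40, 0, 0, 0, 0, 0, 0, 40],
)

```text
time: 6.75
eef_pos: [0.5503, -0.0954, 0.1082]
tcp_rot: [0.112, 0.994, 0.001, -0.002]
contact_force: [0.6, -1.1, -3.1]
opening: 0.555
finger_force: 42.6
```

```bash
python3 - <<'E'
from h import *
c=cam('wrist');save(c,'pics/w5.png',(180,180,460,390),2.8);s=ctrl.get_state();print(s['eef_pos'],s['time'],s['contact_force'],s['opening'])
Y=np.array([.113,.994,0]);X=np.array([.994,-.113,0]);C=np.array([.552,-.0958,.08])
for a,b in((-1,-1),(-1,1),(1,1),(1,-1)):
  u,v=proj(c,C+.055*(a*X+b*Y));print('corner',a,b,((u-180)*2.8),((v-180)*2.8))
for a,b in((-1,0),(0,1),(0,-1),(1,0)):
  u,v=proj(c,C+.0265*(a*X+b*Y));print('rim',a,b,((u-180)*2.8),((v-180)*2.8))
E
```

```text
[ 0.55147019 -0.09600839  0.10983975] 6.8 [ 0.36298825  0.35674329 -3.08890469] 0.5600697999488216
corner -1 -1 106.36056060919438 -59.71284737842928
corner -1 1 647.815944050637 -121.03085195050919
corner 1 1 658.0611664960446 342.82298420797514
corner 1 -1 204.91569352551218 385.3345114756452
rim -1 0 390.3224534249899 44.08054135871948
rim 0 1 523.5903600656666 145.29738168408971
rim 0 -1 285.8906406466982 169.69617552178318
rim 1 0 416.8173526793456 261.61006514179115
```

View pics/w5.png

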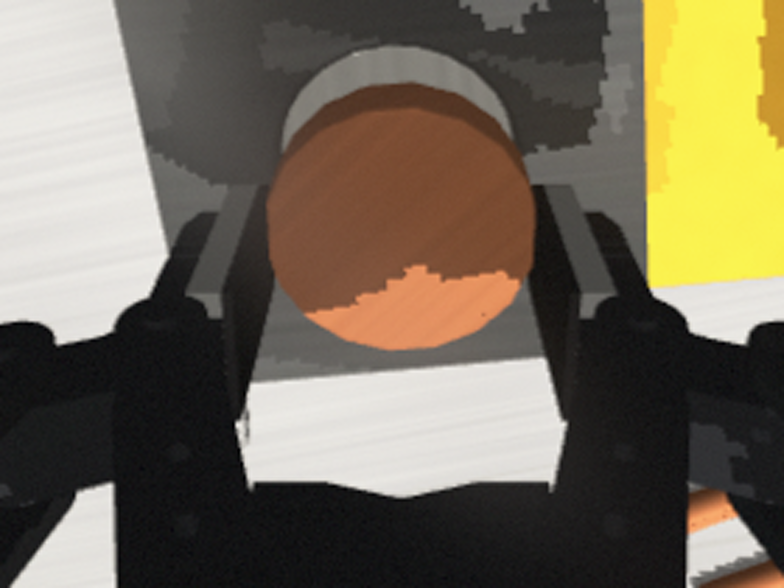

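Cavity rim spans u≈282–516 (top at v=45) and the blank 268–535: both are centred near u=400, so alignment is within about 0.5 mm. Lower.

>>> move_arm(
  plan=[0, 0, -12, 0, 0, 0, 40, 0, 0, -8, 0, 0, 0, 40, 0, 0, -4, 0, 0, 0, 40, 0, 0, -2, 0, 0, 0, 40, 0, 0, -2, 0, 0, 0, 40, 0, 0, 0, 0, 0, 0, 40, 0, 0, 0, 0, 0, 0, 40],
)

```text
time: 7.5
eef_pos: [0.5519, -0.0959, 0.0825]
tcp_rot: [0.112, 0.994, -0.0, 0.0]
contact_force: [0.7, 0.3, -2.1]
opening: 0.554
finger_force: 42.7
```

Little force yet; continue in small steps.

>>> move_arm(
  plan=[0, 0, -1, 0, 0, 0, 40, 0, 0, -1, 0, 0, 0, 40, 0, 0, 0, 0, 0, 0, 40, 0, 0, 0, 0, 0, 0, 40],
)

```text
time: 7.9
eef_pos: [0.5518, -0.0958, 0.0803]
tcp_rot: [0.112, 0.994, -0.0, -0.0]
contact_force: [0.1, -0.6, -2.9]
opening: 0.557
finger_force: 42.7
```

>>> move_arm(
  plan=[0, 0, -1, 0, 0, 0, 40, 0, 0, 0, 0, 0, 0, 40, 0, 0, 0, 0, 0, 0, 40],
)

```text
time: 8.2
eef_pos: [0.5519, -0.0959, 0.08]
tcp_rot: [0.112, 0.994, -0.0, 0.0]
contact_force: [-2.8, 1.4, 3.1]
opening: 0.561
finger_force: 43.1
```

>>> move_arm(
  plan=[0, 0, 0, 0, 0, 0, 60, 0, 0, 0, 0, 0, 0, 70, 0, 0, 0, 0, 0, 0, 80, 0, 0, 5, 0, 0, 0, 80, 0, 0, 20, 0, 0, 0, 80, 0, 0, 30, 0, 0, 0, 80, 0, 0, 40, 0, 0, 0, 80, 0, 0, 40, 0, 0, 0, 80, 0, 0, 40, 0, 0, 0, 80, 0, 0, 40, 0, 0, 0, 80, 0, 0, 0, 0, 0, 0, 80, 0, 0, 0, 0, 0, 0, 80],
)

```text
time: 9.4
eef_pos: [0.5523, -0.096, 0.2961]
tcp_rot: [0.112, 0.994, -0.0, 0.002]
contact_force: [0.1, 0.0, -0.7]
opening: 0.938
finger_force: 0.0
```

```bash
python3 - <<'E'
from h import *
c=cam('wrist');s=ctrl.get_state();print(s['eef_pos'],s['time'],s['contact_force'],s['opening'])
save(c,'pics/w6.png',(200,100,480,310),2.8)
u,v,a=blob(c,3,16,(270,140,370,260));print(u,v,a,at_z(c,u,v,.087))
E
```

```text
[ 0.55150195 -0.09577714  0.2940589 ] 9.45 [ 0.48429235 -0.54184506  0.11904181] 0.9389224362364811
323.17109992810924 168.05607476635515 1391.0 [ 0.551159   -0.09668987  0.087     ]
```

View pics/w6.png

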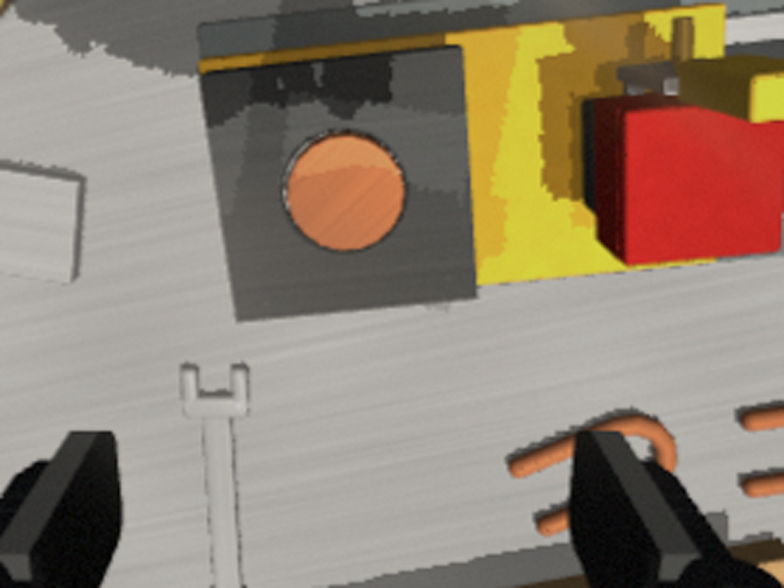

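The blank lies in the cavity at (345,192), rim even around it. Now turn the gripper for the tab and move over it.

>>> move_arm(
  plan=[-2, 14, 0, 0, 0, -8.4, 80, -2, 14, 0, 0, 0, -8.4, 80, -2, 14, 0, 0, 0, -8.4, 80, -2, 14, 0, 0, 0, -8.4, 70, -2, 14, 0, 0, 0, -8.4, 60, -2, 14, 0, 0, 0, -8.4, 60, -2, 14, 0, 0, 0, -8.4, 60, -2, 14, 0, 0, 0, -8.4, 60, -3, 14, 0, 0, 0, -8.4, 60, -3, 12, -10, 0, 0, -8.4, 60, 0, 0, -10, 0, 0, 0, 60, 0, 0, 0, 0, 0, 0, 60],
)

```text
time: 10.65
eef_pos: [0.5281, 0.0422, 0.2705]
tcp_rot: [0.747, 0.665, -0.002, -0.002]
contact_force: [-0.5, 0.4, -0.2]
opening: 0.703
finger_force: 0.0
```

```bash
python3 - <<'E'
from h import *
c=cam('wrist');s=ctrl.get_state();print(s['eef_pos'],s['tcp_rot'],s['time'],s['opening'],s['qpos'].round(2))
ty=R.from_quat(s['tcp_rot']).as_matrix()[:,1];print('close dir',np.degrees(np.arctan2(ty[1],ty[0])))
save(c,'pics/w7.png',(180,150,460,360),2.8)
X=np.array([.994,-.113,0]);Y=np.array([.113,.994,0])
for a,b in((-1,-1),(-1,1),(1,1),(1,-1)):
  u,v=proj(c,np.array([.5295,.0425,.192])+.007*a*X+.013*b*Y);print(a,b,(u-180)*2.8,(v-150)*2.8)
u,v=proj(c,s['eef_pos']);print((u-180)*2.8,(v-150)*2.8)
E
```

```text
[0.5287438  0.04190484 0.27179303] [ 0.74706433  0.66474771 -0.00166528 -0.00161068] 10.7 0.7001803481344466 [-0.11 -0.06  1.88 -0.    1.33  0.  ]
close dir -6.673826263562861
-1 -1 376.5810119518161 201.47343349591875
-1 1 375.40307256688203 113.19439215293784
1 1 426.73025500940054 113.08193045951263
1 -1 426.15782001646716 201.39468724505042
396.16932527649294 303.68666966535204
```

View pics/w7.png

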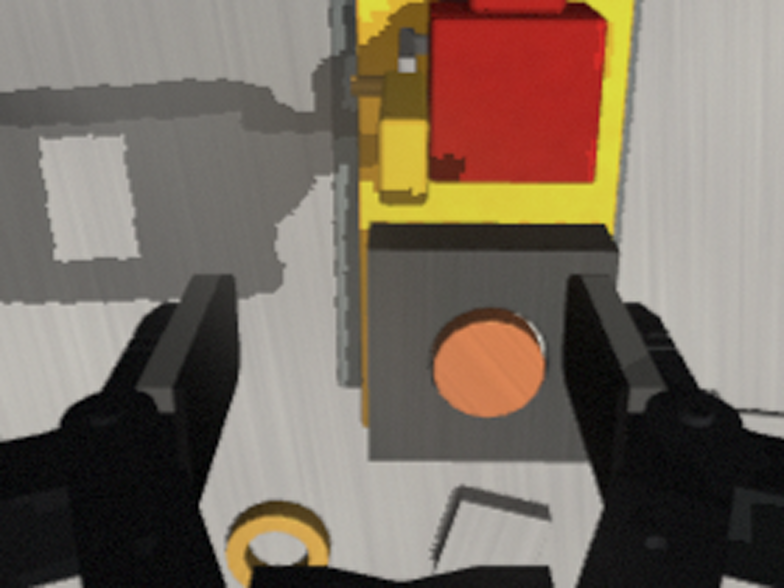

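The tab top is centred at (403,160), right on the finger midline (402) and the predicted place. Descend and pinch.

>>> move_arm(
  plan=[0, 0, -40, 0, 0, 0, 50, 0, 0, -40, 0, 0, 0, 50, 0, 0, -30, 0, 0, 0, 50, 0, 0, -17, 0, 0, 0, 50, 0, 0, 0, 0, 0, 0, 50, 0, 0, 0, 0, 0, 0, 30, 0, 0, 0, 0, 0, 0, 5, 0, 0, 0, 0, 0, 0, 5, 0, 0, 0, 0, 0, 0, 5, 0, 0, 0, 0, 0, 0, 5, 0, 0, 0, 0, 0, 0, 5],
  newtons=80,
)

```text
time: 11.8
eef_pos: [0.5284, 0.0421, 0.1494]
tcp_rot: [0.748, 0.664, -0.002, -0.001]
contact_force: [-9.1, -0.7, 7.9]
opening: 0.153
finger_force: 78.8
```

>>> move_arm(
  plan=[-3, 0.3, 0, 0, 0, 0, 5, -3, 0.4, 0, 0, 0, 0, 5, -3, 0.3, 0, 0, 0, 0, 5, -3, 0.4, 0, 0, 0, 0, 5, -3, 0.3, 0, 0, 0, 0, 5, 0, 0, 0, 0, 0, 0, 5, 0, 0, 0, 0, 0, 0, 5],
)

```text
time: 12.5
eef_pos: [0.5172, 0.0434, 0.1494]
tcp_rot: [0.748, 0.664, 0.002, 0.003]
contact_force: [7.1, -1.2, 1.7]
opening: 0.156
finger_force: 78.2
```

>>> move_arm(
  plan=[-2, 0.2, 0, 0, 0, 0, 5, -2, 0.2, 0, 0, 0, 0, 5, -1, 0.1, 0, 0, 0, 0, 5, 0, 0, 0, 0, 0, 0, 5, 0, 0, 0, 0, 0, 0, 5],
)

```text
time: 13.0
eef_pos: [0.5126, 0.044, 0.1494]
tcp_rot: [0.748, 0.664, 0.003, 0.003]
contact_force: [7.9, -0.6, 0.6]
opening: 0.154
finger_force: 78.2
```

>>> move_arm(
  plan=[-1, 0.1, 0, 0, 0, 0, 5, -1, 0.1, 0, 0, 0, 0, 5, 0, 0, 0, 0, 0, 0, 5, 0, 0, 0, 0, 0, 0, 5],
)

```text
time: 13.4
eef_pos: [0.5121, 0.044, 0.1494]
tcp_rot: [0.748, 0.664, 0.004, 0.004]
contact_force: [14.3, -1.3, -3.1]
opening: 0.15
finger_force: 78.5
```

At the stop (force jumped to 14 N): latch open. Start lifting along the arc.

>>> move_arm(
  plan=[0.2, 1.4, 9, -2, 0.2, 0, 5, 0.2, 1.8, 9, -2, 0.2, 0, 5, 0, 0, 0, 0, 0, 0, 5, 0, 0, 0, 0, 0, 0, 5],
)

```text
time: 13.8
eef_pos: [0.5124, 0.0472, 0.1671]
tcp_rot: [0.747, 0.663, -0.022, 0.028]
contact_force: [16.8, -2.8, -4.3]
opening: 0.152
finger_force: 78.9
```

>>> move_arm(
  plan=[0.2, 2.1, 8.9, -2, 0.2, 0, 5, 0.3, 2.4, 8.9, -2, 0.2, 0, 5, 0.3, 2.7, 8.8, -2, 0.2, 0, 5, 0.3, 3, 8.7, -2, 0.2, 0, 5, 0.4, 3.3, 8.6, -2, 0.2, 0, 5, 0.4, 3.6, 8.4, -2, 0.2, 0, 5, 0.4, 3.9, 8.3, -2, 0.2, 0, 5, 0, 0, 0, 0, 0, 0, 5, 0, 0, 0, 0, 0, 0, 5, 0, 0, 0, 0, 0, 0, 5],
)

```text
time: 14.8
eef_pos: [0.5149, 0.0679, 0.2275]
tcp_rot: [0.738, 0.656, -0.111, 0.111]
contact_force: [18.8, -4.8, -3.0]
opening: 0.154
finger_force: 79.3
```

```bash
python3 - <<'E'
from h import *
c=cam('scene');t=cam('top');s=ctrl.get_state();print(s['eef_pos'],s['time'],s['contact_force'],abs(s['dq']).max(),s['opening'],s['finger_force'])
cv2.imwrite('pics/z2.png',np.vstack([save(t,None,(220,170,480,265),3),save(c,None,(140,170,400,270),3)]))
E
```

```text
[0.51489512 0.06787605 0.22739829] 14.9 [19.20785906 -4.03923296 -2.60741208] 0.0010431729805211363 0.15634831570787436 79.33467149734497
```

View pics/z2.png

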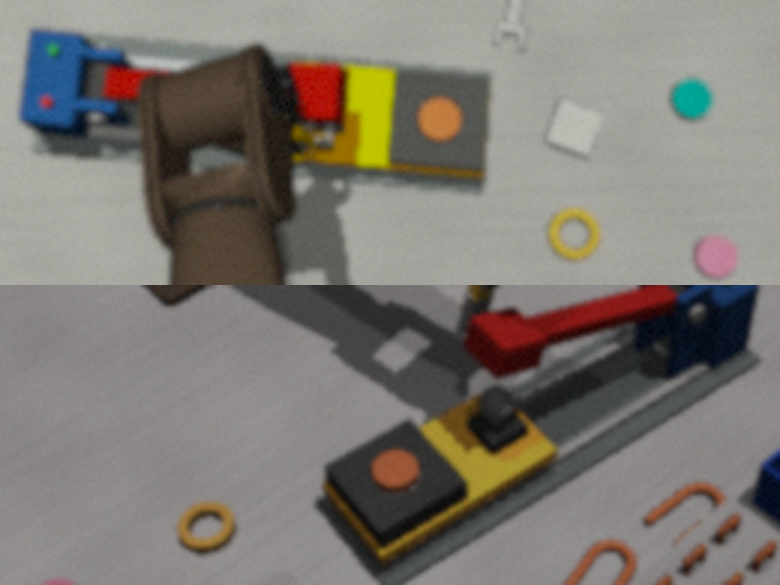

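The tongue is up, the ball is bare at scene crop (497,405), and the blank is in the die at (395,468). I'll check the height against the coupler's corners, seen at crop (470,318) and (503,346).

```bash
python3 - <<'E'
from h import *
c=cam('scene');X=np.array([.9936,-.1132,0]);Y=np.array([.1132,.9936,0]);Z=np.array([0,0,1.])
H=np.array([.552,-.096,.112])+.395*Y
for th in(0,.2,.24,.28,.32):
  for a in(-.03,.03):
    y,z=-.29,.018;p=H+a*X+(y*np.cos(th)+z*np.sin(th))*Y+(-y*np.sin(th)+z*np.cos(th))*Z
    u,v=proj(c,p);print(th,a,round((u-140)*3),round((v-170)*3+285),end=' | ')
  print()
E
```

```text
0 -0.03 457 379 | 0 0.03 490 413 | 
0.2 -0.03 462 339 | 0.2 0.03 496 372 | 
0.24 -0.03 464 330 | 0.24 0.03 499 364 | 
0.28 -0.03 467 321 | 0.28 0.03 501 355 | 
0.32 -0.03 470 312 | 0.32 0.03 505 346 |
```

```bash
python3 -c "
from plant import order
print(order.sign_off())"
```

```text
the job is handed in; nothing more can be done
None
```

The copper blank is in the die cavity and released. The latch was pulled fully open, and the gripper is holding the tongue still about 75 mm above its rest height (estimated from arm position and camera); the job is handed in at about 15 s.

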